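Clamp a caster wheel in the bearing seater

TASK

Lay the white wheel flat on the seat of the bearing seater, between the open jaw and the V stop, and let go of it. Then hold the T-handle and turn it clockwise until its resistance has clearly risen and the wheel is firmly clamped into the V, without overtightening, and let go of the handle. Leave the ratchet, the clear bin and the bushing where they are.

Things in the scene. Friction and masses are not known exactly. Their poses are not given: they have to be found in the camera images.
- seater: Compact aluminium bearing seater fixed to the cart top, base plate 235 x 90 x 12 mm. Origin at cart-top level; x is the clamping direction (T-handle, jaw, seat, V stop in that order), z up. At x -95 to -20 mm the housing (56 mm wide, top 65 mm high) with the T-handle's upright screw at -60 mm. Clamped rightly, jaw and wheel press with 14 to 34 N; over 45 N marks the wheel.
- nest (a point): Where the wheel's centre (half-way up) belongs when laid on the seat, 46 mm above the cart top, on the seater at x 50 mm; seater's axes. The seat is a block 40 mm wide in y, top 30 mm high, so fingers may pass beside it. At the start the jaw face is 34 to 36 mm away on the -x side; on the +x side the V clears a wheel laid here by 2 to 8 mm.
- v_mid (a point): Middle of the steel V stop's range, on the seater, 5 mm past nest along x. The V (44 mm wide, top 57 mm high, open to the jaw) and seat are one piece, bolted on at a place that varies and is not measured: a wheel home in the V has its centre within 3 mm of this point along x. Top edges of jaw and V have 45 degree lead-ins 5 mm wide.
- screw_foot (a point): On the housing's top, on the upright screw's axis, 65 mm above the cart top. Clockwise turning (seen from above) drives the 40 mm wide, 57 mm high steel jaw along the seater's +x by 9 mm per rad; counter-clockwise opens it. The jaw is sprung: once the wheel is home in the V its force grows by about 9 N per mm. The handle does not rise or sink and stays where it is left.
- handle_grip (a point): Centre of the steel T-handle's bar, 95 mm above the cart top, on the screw axis. Bar 84 long, 12 thick, 18 mm high, along this point's x. Clamps as this yaw falls, by 0.6 to 1.7 rad in all. Turns free at first (friction 0.36 N m while moving, little is felt held still), at least 0.4 rad; then torque climbs 0.8 N m per rad. Clamped: 0.2 N m above free (0.13 to 0.30). Grip with 60 N or more.
- wheel_center (a point): Centre (half-way up) of the white urethane wheel, 64 mm in diameter and 32 mm wide, rims chamfered 4 mm, about 0.15 kg, lying flat on the cart top with its axis (z) upright; grey hub with a dark bearing pocket on top.
- ratchet: Chrome ratchet lying on the cart top, about 205 mm long and 32 mm high, its handle towards its -x, round head towards +x; origin on the cart top under its middle. To be left alone.
- bin: Clear polycarbonate open bin, 110 x 150 x 70 mm, standing on the cart top; origin under its centre. To be left alone.
- bushing: Small silicone bushing (a ring 34 mm in diameter, 30 mm high, 16 mm bore) standing on the cart top; origin under its centre. To be left alone.

How it is judged:
On the way, in this order (a step that is already met when the one before it is completed fails the run):
1. the wheel lies flat on the seat between the jaw and the V stop, let go, not yet clamped (x of wheel_center in the frame of nest between -0.006 and 0.013 m and y of wheel_center in the frame of nest between -0.012 and 0.012 m and z of wheel_center in the frame of nest between -0.003 and 0.003 m and angle between wheel_center's own z axis and vertical below 0.07 rad and contact force between the fingers and wheel below 0.5 N and contact force between seater and wheel below 8 N), for 0.2 s.
2. the jaw clamps the wheel into the V with 14 to 34 N (contact force between seater and wheel between 14 and 34 N), for 0.2 s.
At the end, for the whole second after the job is handed in: The wheel lies flat on the seat (within 3 mm in height, tilt under 0.07 rad), in the middle of the V (within 5 mm sideways, 2 mm short to 13 mm past site nest), at rest, and the jaw presses it with 14 to 34 N with the handle let go (all of step 2 and x of wheel_center in the frame of nest between -0.002 and 0.013 m and y of wheel_center in the frame of nest between -0.005 and 0.005 m and z of wheel_center in the frame of nest between -0.003 and 0.003 m and angle between wheel_center's own z axis and vertical below 0.07 rad and linear speed of wheel below 0.01 m/s); the robot touches nothing.
It fails at once if the wheel is overtightened: the jaw presses it with more than 45 N (contact force between seater and wheel above 45 N).
It fails at once if the ratchet is disturbed (moved more than 20 mm) (distance of ratchet from where it was at the start of the episode above 0.02 m).
It fails at once if the bin is disturbed (moved more than 20 mm) (distance of bin from where it was at the start of the episode above 0.02 m).
It fails at once if the bushing is disturbed (moved more than 20 mm) (distance of bushing from where it was at the start of the episode above 0.02 m).
It also fails if it takes over 64 s, if anything falls off the work surface, if the arm or the gripper's body presses on something with over 40 N, if the wrist force passes 120 N, or if a joint passes its speed limit or range.

ROBOT

A 7-joint arm with a two-finger parallel gripper is mounted at the origin on the work surface. World frame = base frame: x ahead of the robot, y to its left, z up, the work surface at z = 0. Lengths are in m, angles in rad, forces in N, time in s.
With the tool pointing down it reaches from about 0.4 to 0.85 m from the base axis. Payload 6.9 kg.
Tool frame: the origin (TCP) lies on the mounting face of the last link; the fingertips stand 173 mm ahead of it and the grasp point (between the pads) lies 155 mm ahead of it (bot.tip_extent is the distance from the TCP to the fingertips, in m); z points along the fingers, y is the direction in which the jaws open and shut (so a half turn about z gives the same grasp; the last joint's range is limited). The gripper opens to 85 mm and grips with 20 to 120 N. Pads are 22 mm wide; open, the fingers measure 114 mm over their backs; the gripper's body (76 mm by 85 mm) begins 54 mm behind the grasp point. The pads swing forward as they close: fully open they stand 13 mm farther back than shut.
Start: joints at [-1.161, 0.507, -0.238, 1.5, 0.126, 1.149, -0.155], TCP at [0.187, 0.596, 0.405] pointing down, gripper open.
Joint ranges: [-3.08, 3.08], [-0.24, 2.05], [-1.43, 1.35], [0, 2.5], [-1.52, 4.66], [0.17, 1.96], [-2.89, 2.89]. Speed limits (rad/s): [2.39, 2.39, 3.14, 3.14, 3.14, 3.14, 3.14].

INTERFACE

Orientations are given as a rotation vector (axis times angle).
In Python, from cell import bot, optics gives the robot as it stands. The module is installed in compiled form; this text tells all that it offers.
- The arm moves only by the shell command python3 -m inch 'ROWS' [FORCE]. ROWS is a JSON object of lists of equal length, an entry for each row: "travel": the shift along the tool's x, y, z in mm, a list of three; "twist": the turn, a rotation vector about the tool's x, y, z in rad, a list of three; "jaw": the opening in per cent of the stroke, from 0 (shut) to 100 (fully open). A call has 1 to 8 rows; each row is the pose to reach, as a shift and turn from the pose measured when the call began, along the tool's axes at that moment; what a row does not reach only later rows make up. A row lasts 1/10 s, in which the tool goes at most 50 mm and 8.59 degrees, less where a joint would pass 70% of its speed; a pose out of reach is approached as far as the arm can. A call with a gripper value outside its range is refused whole. The fingers move at their own pace and stop on an object; FORCE is the grip in N (left out, the last holds). Time passes only in rows, so rows that repeat a pose let the fingers close. It gives the time, the measured TCP pose, the force and the opening at its end, in the units of the state.
- bot.get_obs(): the state, without advancing time (a new reading comes with each control period).
- optics.camera(name): name is "scene" or "top" or "wrist"; returns a dict with "img" (480x640x3 uint8, red, green, blue), "intrinsics" (3x3 intrinsics, pixels), "dist_coeffs" ([k1, k2, p1, p2, k3] as OpenCV has them; the pictures are not rectified), "rvec" (rotation vector, rad) and "tvec" (3), from world to camera coordinates, as OpenCV has them; the wrist camera has in their place "hand_eye" (4x4, takes a point from camera to tool coordinates, whose origin is the TCP and whose axes are the flange's). Camera axes: x right, y down, z forward; pixel columns grow to the right and rows downward; lengths in m; the calibration is good to about 2 mm. A picture is of the moment at which its call begins: read the wrist's pose just before it. There is no depth.
- bot.hand_in(): hands the job in, once; it reports no verdict.
The state is a dict: "clock": time; "joint_positions": joint angles; "joint_velocities": joint speeds; "tau": joint torques, N m; "eef_pos": TCP position; "tcp_rot": TCP orientation; "ft_force": force on the tool from outside, world axes, zero at the start; "wrist_torque": the same for the moment, N m; "gripper_width": finger opening in m.
Only numpy, scipy, OpenCV 4.12 (cv2) and the standard library are available. Lean on these libraries where they do the work, as an engineer would, in place of code of your own. Each camera call takes 0.05 s, during which the arm holds its last target. There are 200 camera calls.

## Working session

There is one attempt and no reset: what is moved stays moved. The work goes in short steps, Python scripts to look and compute and a shell command to move; the robot and the scene stay as the last step left them, time stands still between calls to the robot, and variables do not carry over. Pictures are saved under pics/ and viewed, about 8 in all and at most 12, crops included, and the job is handed in when it is done.

```bash
mkdir -p pics
python3 - <<'E'
from cell import bot, optics
import cv2,json
o=bot.get_obs();print({k:(v if not hasattr(v,'tolist') else [round(float(x),4) for x in v] if getattr(v,'ndim',0) else float(v)) for k,v in o.items()})
for n in("scene","top"):
    c=optics.camera(n);cv2.imwrite(f"pics/{n}1.png",c["img"][:,:,::-1])
    print(n,c["intrinsics"],c["dist_coeffs"],c["rvec"],c["tvec"])
E
```

```text
{'clock': 0.0, 'joint_positions': [-1.1615, 0.5084, -0.2375, 1.5011, 0.1257, 1.1489, -0.1548], 'joint_velocities': [0.0, -0.0003, 0.0009, 0.0003, 0.0004, -0.0013, 0.0015], 'tau': [-0.0005, -62.0599, -2.187, -24.9666, 0.0127, 0.0115, -0.0], 'eef_pos': [0.187, 0.5962, 0.4038], 'tcp_rot': [-0.4752, -3.1052, 0.0028], 'ft_force': [0.9553, 0.7003, -0.1136], 'wrist_torque': [-0.0596, -0.0083, -0.0268], 'gripper_width': 0.08516189254164644}
scene [[482.0998642    0.         331.93907197]
 [  0.         482.0998642  237.66887176]
 [  0.           0.           1.        ]] [-0.03314733  0.          0.          0.          0.        ] [ 1.37486177  2.24499235 -0.86844813] [ 0.33351025 -0.3368823   1.32010389]
top [[508.26735442   0.         317.79036708]
 [  0.         508.26735442 237.70860277]
 [  0.           0.           1.        ]] [-0.0730682  0.         0.         0.         0.       ] [ 2.14023286 -2.16984564  0.11112601] [-0.05028365  0.6220878   1.20028214]
```

View pics/top1.png

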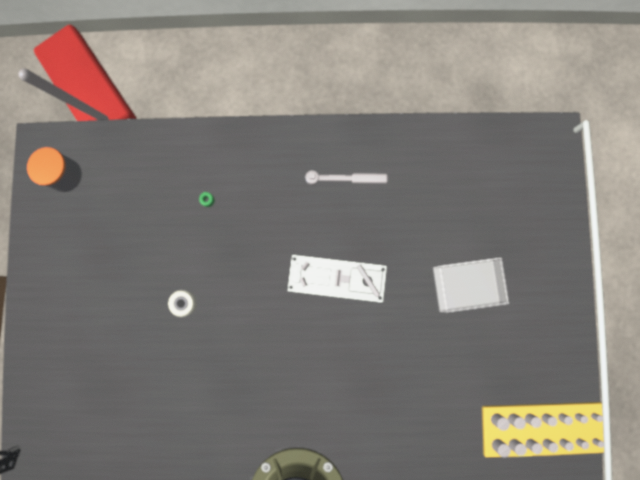

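View pics/scene1.png

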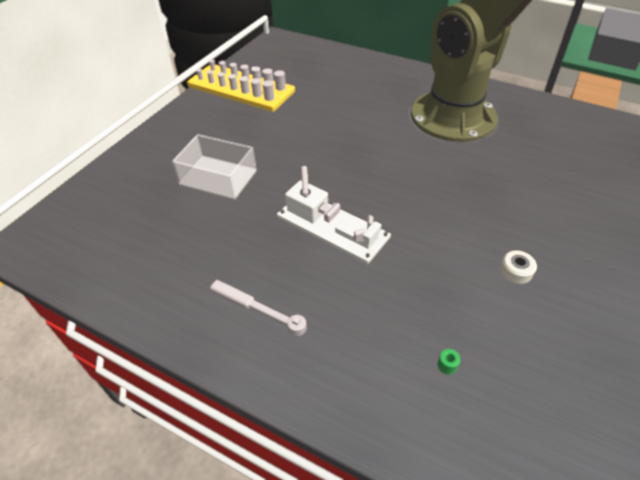

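The top view shows the wheel at (180,303), the seater plate with corners about (291,256), (386,265), (382,301) and (288,291), the handle bar from (360,265) to (380,297), the V at the left end at (305,272), the bushing at (206,199), the ratchet at (345,178) and the bin at (470,285). The scene view agrees with this.

```bash
cat > h.py <<'E'
import numpy as np,cv2
from cell import bot,optics
from scipy.spatial.transform import Rotation as R
def cast(c,uv,z,T=None):
    "pixels -> world points on plane z; T = 4x4 cam->world for wrist"
    uv=np.array(uv,float).reshape(-1,1,2)
    n=cv2.undistortPoints(uv,np.array(c["intrinsics"]),np.array(c["dist_coeffs"]))[:,0]
    d=np.c_[n,np.ones(len(n))]
    if T is None:
        Rm=cv2.Rodrigues(np.array(c["rvec"]))[0];C=-Rm.T@np.array(c["tvec"]).ravel();d=d@Rm
    else: C=T[:3,3];d=d@T[:3,:3].T
    return C+d*((z-C[2])/d[:,2])[:,None]
def wrist():
    o=bot.get_obs();c=optics.camera("wrist");T=np.eye(4)
    T[:3,:3]=R.from_rotvec(o["tcp_rot"]).as_matrix();T[:3,3]=o["eef_pos"]
    return c,T@np.array(c["hand_eye"]),o
def totool(p,o,R0=None):
    "world vec -> tool mm"
    return R.from_rotvec(o["tcp_rot"]).inv().apply(np.array(p))*1000
E
python3 - <<'E'
from h import *
np.set_printoptions(precision=4,suppress=True)
c=optics.camera("top");g=cv2.cvtColor(c["img"],cv2.COLOR_RGB2GRAY)
m=(g>150).astype(np.uint8)
def blob(x0,x1,y0,y1):
    mm=np.zeros_like(m);mm[y0:y1,x0:x1]=m[y0:y1,x0:x1]
    cs=cv2.findContours(mm,0,1)[0];return max(cs,key=cv2.contourArea)
w=blob(150,210,280,330);(x,y),r=cv2.minEnclosingCircle(w);print("wheel px",x,y,r,cast(c,[[x,y]],.032))
s=cv2.boxPoints(cv2.minAreaRect(blob(275,400,240,315)));print("plate",s,cast(c,s,.012))
print("center",cast(c,s,.012).mean(0))
print("handle",cast(c,[[361,265],[380,297]],.1))
print("others",cast(c,[[206,199],[312,178],[387,178],[434,266],[508,305]],.02))
o=bot.get_obs();print(R.from_rotvec(o["tcp_rot"]).as_matrix());print(np.array(c["img"])[303,165:196:3].tolist())
print(optics.camera("wrist")["hand_eye"])
E
```

```text
wheel px 180.0 303.0 13.416507720947266 [[0.467 0.278 0.032]]
plate [[286.256  291.3242]
 [290.7065 253.4949]
 [387.1365 264.8396]
 [382.686  302.6689]] [[ 0.4928  0.0206  0.012 ]
 [ 0.5858  0.009   0.012 ]
 [ 0.5544 -0.2285  0.012 ]
 [ 0.462  -0.2151  0.012 ]]
center [ 0.5237 -0.1035  0.012 ]
handle [[ 0.5495 -0.1578  0.1   ]
 [ 0.476  -0.1994  0.1   ]]
others [[ 0.7248  0.22    0.02  ]
 [ 0.7737 -0.0461  0.02  ]
 [ 0.7709 -0.2335  0.02  ]
 [ 0.5493 -0.3424  0.02  ]
 [ 0.451  -0.5209  0.02  ]]
[[-0.9542  0.2991 -0.0004]
 [ 0.2991  0.9542 -0.0013]
 [-0.     -0.0013 -1.    ]]
[[103, 103, 103], [213, 211, 197], [243, 243, 237], [192, 191, 188], [104, 103, 103], [80, 80, 80], [88, 86, 87], [171, 170, 171], [240, 239, 232], [209, 209, 193], [113, 112, 105]]
[[-0.0004 -0.9502 -0.3117  0.0803]
 [ 1.     -0.0001 -0.0009  0.0002]
 [ 0.0008 -0.3117  0.9502  0.03  ]
 [ 0.      0.      0.      1.    ]]
```

```bash
python3 -m inch '{"travel":[[-36,-22,10],[-86,-52,30],[-136,-82,50],[-186,-112,70],[-236,-142,90],[-286,-172,105],[-330,-200,110],[-362,-220,110]],"twist":[[0,0,0.1],[0,0,0.2],[0,0,0.3],[0,0,0.4],[0,0,0.5],[0,0,0.6],[0,0,0.7],[0,0,0.8]],"jaw":[100,100,100,100,100,100,100,100]}' 60
python3 -m inch '{"travel":[[0,0,0],[0,0,0]],"twist":[[0,0,0],[0,0,0]],"jaw":[100,100]}'
python3 - <<'E'
from h import *
c,T,o=wrist();cv2.imwrite("pics/w1.png",c["img"][:,:,::-1]);np.save("w1.npy",c["img"])
print(o["eef_pos"],o["tcp_rot"],o["joint_positions"])
g=c["img"].min(2);mm=(g>150).astype(np.uint8)
for k in sorted(cv2.findContours(mm,0,1)[0],key=cv2.contourArea)[-4:]:
    if len(k)<5:continue
    (x,y),r=cv2.minEnclosingCircle(k);print(x,y,r,cv2.contourArea(k),cv2.boundingRect(k),cast(c,[[x,y]],.032,T))
E
```

```text
clock: 1.0
eef_pos: [0.4375, 0.3108, 0.299]
tcp_rot: [-1.652, -2.672, 0.003]
ft_force: [1.9, 1.8, 0.3]
gripper_width: 0.0853
clock: 1.2
eef_pos: [0.4384, 0.3095, 0.2987]
tcp_rot: [1.656, 2.67, -0.004]
ft_force: [0.4, 1.3, 0.8]
gripper_width: 0.0853
[0.43843625 0.30948486 0.29869338] [ 1.65620531  2.66955177 -0.00424366] [-0.6657327   0.48209078  0.00761395  1.8794992  -0.00365576  0.78254611
 -0.19616762]
185.0 347.0 38.58766174316406 884.0 (156, 313, 50, 69) [[0.3806727  0.19283225 0.032     ]]
465.5 347.5 38.7621955871582 893.0 (446, 313, 50, 69) [[0.56416267 0.28373915 0.032     ]]
343.0 291.22222900390625 46.749359130859375 6370.5 (298, 245, 91, 92) [[0.46358592 0.28414026 0.032     ]]
```

View pics/w1.png

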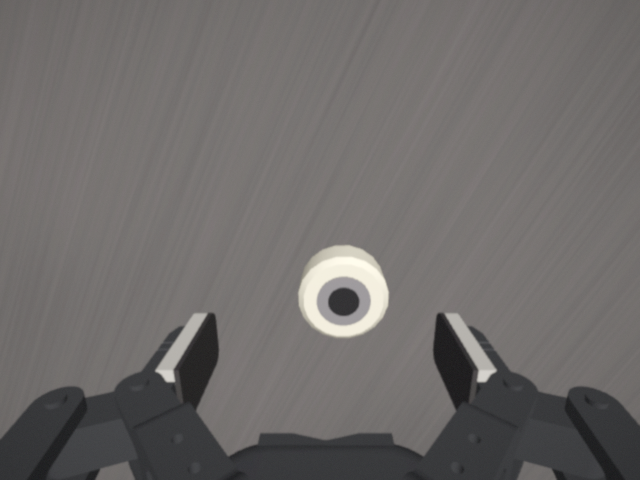

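The wrist view shows the wheel between the fingers. Its top hub ring is centred at about (343.5,301), and the fingers are fully open to left and right.

Run:
```python
from h import *
np.set_printoptions(precision=4,suppress=True)
c,T,o=wrist();i=c["img"].astype(int)
m=((i.min(2)>120)&(i.min(2)<185)&(np.ptp(i,axis=2)<12)).astype(np.uint8)
mm=np.zeros_like(m);mm[270:332,310:376]=m[270:332,310:376]
k=max(cv2.findContours(mm,0,1)[0],key=cv2.contourArea);e=cv2.fitEllipse(k);print(e)
p=cast(c,[e[0],(343.5,301)],.032,T);print(p)
d=p[1]-np.array(o["eef_pos"]);print("tool dx",totool(d,o)); print(R.from_rotvec(o["tcp_rot"]).as_matrix())
```

```text
((343.09588623046875, 303.3351745605469), (47.286678314208984, 52.442481994628906), 86.67317199707031)
[[0.467  0.2776 0.032 ]
 [0.4665 0.2794 0.032 ]]
tool dx [-41.102   12.3522 266.8808]
[[-0.447   0.8945 -0.0016]
 [ 0.8945  0.447  -0.0013]
 [-0.0004 -0.002  -1.    ]]
```

```bash
python3 -m inch '{"travel":[[-20,6,15],[-42,12,40],[-42,12,60],[-42,12,75],[-42,12,95],[-42,12,112],[-42,12,120],[-42,12,120]],"twist":[[0,0,0],[0,0,0],[0,0,0],[0,0,0],[0,0,0],[0,0,0],[0,0,0],[0,0,0]],"jaw":[100,100,100,100,100,100,100,100]}' 60
python3 -m inch '{"travel":[[0,0,0],[0,0,0],[0,0,0],[0,0,0],[0,0,0],[0,0,0],[0,0,0],[0,0,0]],"twist":[[0,0,0],[0,0,0],[0,0,0],[0,0,0],[0,0,0],[0,0,0],[0,0,0],[0,0,0]],"jaw":[100,50,50,50,50,50,50,50]}' 50
```

```text
clock: 2.1
eef_pos: [0.4654, 0.2807, 0.1783]
tcp_rot: [-1.645, -2.674, 0.004]
ft_force: [0.2, -0.3, -0.3]
gripper_width: 0.0852
clock: 2.9
eef_pos: [0.4655, 0.281, 0.1797]
tcp_rot: [-1.645, -2.674, 0.001]
ft_force: [-2.0, 0.9, 8.3]
gripper_width: 0.0621
```

```bash
python3 -m inch '{"travel":[[0,0,-15],[0,0,-45],[-20,-7,-80],[-60,-21,-110],[-105,-38,-130],[-150,-54,-150],[-195,-70,-165],[-240,-87,-175]],"twist":[[0,0,0],[0,0,0],[0,0,0.05],[0,0,0.12],[0,0,0.2],[0,0,0.28],[0,0,0.36],[0,0,0.44]],"jaw":[50,50,50,50,50,50,50,50]}'
python3 - <<'E'
from h import *
o=bot.get_obs();M=R.from_rotvec(o["tcp_rot"]).as_matrix();print(o["eef_pos"],M,totool(np.array([.515,-.15,.36])-o["eef_pos"],o),np.arctan2(M[1,1],M[0,1]))
E
```

```text
clock: 3.7
eef_pos: [0.4958, 0.0305, 0.3554]
tcp_rot: [-2.193, -2.249, -0.002]
ft_force: [0.8, 0.9, -1.5]
gripper_width: 0.0622
[0.49578694 0.03053325 0.35539554] [[-2.49873752e-02  9.99687543e-01  6.69648757e-04]
 [ 9.99687276e-01  2.49866932e-02  1.00814406e-03]
 [ 9.91096751e-04  6.94630215e-04 -9.99999268e-01]] [-180.95231796   14.69932617   -4.77359674] 0.024989299964132797
```

```bash
python3 -m inch '{"travel":[[-45,4,-4],[-90,8,-4],[-135,12,-4],[-170,14,-4],[-180,15,-4],[-180,15,-4],[-180,15,-4]],"twist":[[0,0,0.04],[0,0,0.08],[0,0,0.12],[0,0,0.155],[0,0,0.155],[0,0,0.155],[0,0,0.155]],"jaw":[50,50,50,50,50,50,50]}'
python3 - <<'E'
from h import *
c,T,o=wrist();cv2.imwrite("pics/w2.png",c["img"][:,:,::-1]);np.savez("w2.npz",img=c["img"],T=T,pos=o["eef_pos"],rot=o["tcp_rot"])
E
```

```text
clock: 4.4
eef_pos: [0.5152, -0.1477, 0.3592]
tcp_rot: [-2.358, -2.073, -0.003]
ft_force: [-0.0, 0.7, -1.7]
gripper_width: 0.0622
```

View pics/w2.png

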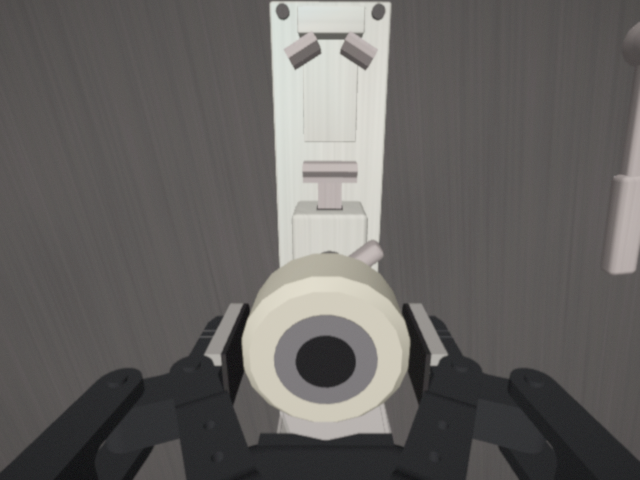

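The wrist view shows the held wheel with its hub at (326,359). Ahead of it are the jaw at (330,170), the seat at rows 68–141, the V blocks at (303,50) and (359,50), and the plate edges at about x=272–388.

Run:
```python
from h import *
np.set_printoptions(precision=4,suppress=True)
d=np.load("w2.npz");i=d["img"];c=optics.camera("wrist");T=d["T"]
cv2.imwrite("pics/c1.png",cv2.resize(i[0:280,230:430,::-1],None,fx=2.1*1.35,fy=2.1,interpolation=cv2.INTER_CUBIC)) 
print(c["intrinsics"])
g=i.min(2)
# plate edges at z=.012
L=[];Rr=[]
for r in range(25,240,8):
    row=g[r];xs=np.where(row[255:400]>150)[0]+255
    if len(xs): L.append((xs[0],r));Rr.append((xs[-1]+1,r))
for E_ in(L,Rr):
    p=cast(c,E_,.012,T);l=cv2.fitLine(p[:,:2].astype(np.float32),cv2.DIST_HUBER,0,.01,.01).ravel();print("edge",l,np.arctan2(l[1],l[0]))
print("seat edges z.03",cast(c,[[303,90],[303,135],[357,90],[357,135],[330,141]],.03,T))
print("jaw z.057",cast(c,[[303,162],[357,162],[330,162],[330,170],[330,181]],.057,T))
print("V z.057",cast(c,[[303,50],[359,50]],.057,T))
print("plate end",cast(c,[[330,2]],.012,T))
Rm=R.from_rotvec(d["rot"]).as_matrix()
w=cast(c,[[326,359]],d["pos"][2]-.1477,T)[0];print("wheel",w,"tool",Rm.T@(w-d["pos"])*1000,Rm)
```

```text
[[375.6371   0.     325.5188]
 [  0.     375.6371 241.7823]
 [  0.       0.       1.    ]]
edge [ 0.1325  0.9912  0.4811 -0.0873] 1.4379426
edge [ 0.1311  0.9914  0.571  -0.088 ] 1.4393423
seat edges z.03 [[ 0.5114 -0.0456  0.03  ]
 [ 0.5067 -0.0773  0.03  ]
 [ 0.551  -0.0507  0.03  ]
 [ 0.5477 -0.0826  0.03  ]
 [ 0.5266 -0.0843  0.03  ]]
jaw z.057 [[ 0.5056 -0.0947  0.057 ]
 [ 0.5438 -0.0997  0.057 ]
 [ 0.5247 -0.0972  0.057 ]
 [ 0.524  -0.1028  0.057 ]
 [ 0.523  -0.1106  0.057 ]]
V z.057 [[ 0.5162 -0.0236  0.057 ]
 [ 0.5525 -0.0283  0.057 ]]
plate end [[0.539  0.0125 0.012 ]]
wheel [ 0.5148 -0.151   0.2115] tool [ -3.6772  -0.0367 147.6919] [[ 0.1282  0.9918  0.0005]
 [ 0.9918 -0.1282  0.0023]
 [ 0.0023  0.0002 -1.    ]]
```

View pics/c1.png

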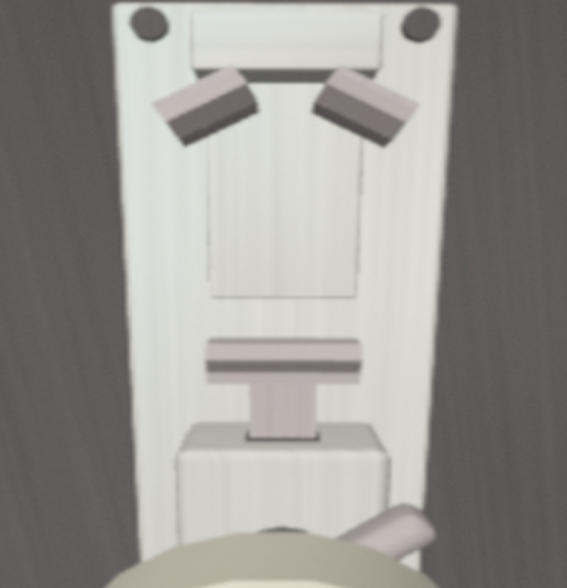

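Run:
```python
from h import *
np.set_printoptions(precision=4,suppress=True)
d=np.load("w2.npz");c=optics.camera("wrist");T=d["T"]
a=1.4386;u=np.array([np.cos(a),np.sin(a)]);v=np.array([-u[1],u[0]])
P0=np.array([.526,-.0877])
def uv(p):q=np.asarray(p)[:2]-P0;return np.array([q@u,q@v])*1000
for n,px,z in[("jawtop edge face",(330,171.5),.052),("jaw bottom face",(330,161),.031),("jaw top front",(330,176.3),.057),("jawL",(303.5,170),.052),("jawR",(357.5,170),.052),("Vinner R base",(341,52),.03),("Vinner L",(319,52),.03)]:
    print(n,uv(cast(c,[px],z,T)[0]))
print("seat l/r",[uv(p) for p in cast(c,[[303,90],[357,90],[303,135],[357,135]],.03,T)])
print("handle",uv([.5128,-.1786]))
o=bot.get_obs();print(o["eef_pos"])
for s in(.018,.020,.022):
    W=P0+u*s;t=np.r_[W+u*.0037,.29];print(s,totool(t-o["eef_pos"],o))
```

```text
jawtop edge face [-16.9657  -0.1053]
jaw bottom face [-11.6117  -0.2942]
jaw top front [-19.7394  -0.0709]
jawL [-15.945   19.2761]
jawR [-15.8136 -20.2005]
Vinner R base [65.245  -7.6693]
Vinner L [65.1953  8.1423]
seat l/r [array([39.8252, 20.0389]), array([ 39.953 , -19.9219]), array([ 7.8009, 20.5381]), array([  7.9363, -20.8721])]
handle [-91.8468   1.1032]
[ 0.5154 -0.1472  0.3593]
0.018 [81.9159  3.0505 69.4169]
0.02 [83.9158  3.0608 69.4209]
0.022 [85.9158  3.0712 69.4249]
```

```bash
python3 -m inch '{"travel":[[20,1,5],[45,2,15],[70,3,35],[84.5,3,55],[84.5,3,69],[84.5,3,69],[84.5,3,69]],"twist":[[0,0,0],[0,0,0],[0,0,0.004],[0,0,0.004],[0,0,0.004],[0,0,0.004],[0,0,0.004]],"jaw":[50,50,50,50,50,50,50]}'
python3 - <<'E'
from h import *
a=1.4386;u=np.array([np.cos(a),np.sin(a)]);P0=np.array([.526,-.0877])
o=bot.get_obs();print(totool(np.r_[P0+u*(.0205+.0037),.2107]-o["eef_pos"],o),o["tcp_rot"])
E
```

```text
clock: 5.25
eef_pos: [0.5292, -0.0631, 0.2908]
tcp_rot: [-2.36, -2.072, -0.003]
ft_force: [0.7, -0.4, -0.9]
gripper_width: 0.0622
[-7.90179953e-01  4.60591862e-02  8.00576729e+01] [-2.36013184 -2.07176217 -0.00254368]
```

```bash
python3 -m inch '{"travel":[[-1,0,18],[-1,0,36],[-1,0,52],[-1,0,62],[-1,0,68],[-1,0,72],[-1,0,75],[-1,0,75]],"twist":[[0,0,0],[0,0,0],[0,0,0],[0,0,0],[0,0,0],[0,0,0],[0,0,0],[0,0,0]],"jaw":[50,50,50,50,50,50,50,50]}'
python3 - <<'E'
from h import *
c,T,o=wrist();cv2.imwrite("pics/w3.png",c["img"][:,:,::-1])
print(o["eef_pos"],o["ft_force"])
E
```

```text
clock: 6.05
eef_pos: [0.5296, -0.0621, 0.2164]
tcp_rot: [-2.357, -2.073, -0.006]
ft_force: [0.7, 5.4, -0.9]
gripper_width: 0.062
[ 0.5296363  -0.06214883  0.21638599] [ 0.69372047  5.397652   -0.91385127]
```

View pics/w3.png

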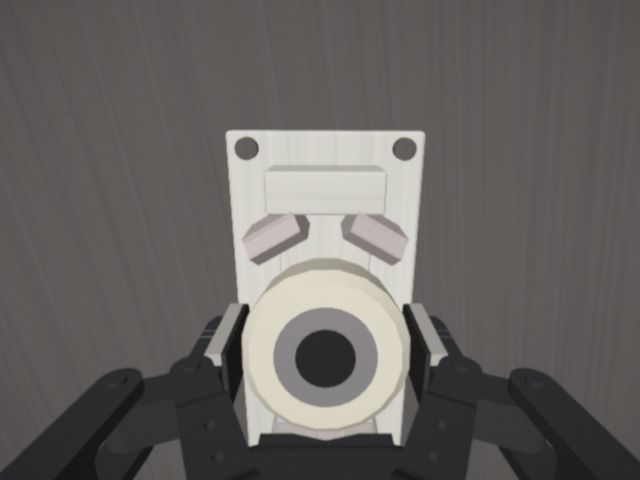

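The wheel is between the jaw and the V, with a visible gap to the V blocks. The 5 N side force along seater +x suggests it is touching the jaw, so I'll shift it a little towards the V.

```bash
python3 -m inch '{"travel":[[1.5,0,0],[3,0,0],[3,0,0]],"twist":[[0,0,0],[0,0,0],[0,0,0]],"jaw":[50,50,50]}'
python3 -m inch '{"travel":[[0,0,2],[0,0,4],[0,0,5.5],[0,0,5.5]],"twist":[[0,0,0],[0,0,0],[0,0,0],[0,0,0]],"jaw":[50,50,50,50]}'
```

```text
clock: 6.4
eef_pos: [0.5303, -0.0593, 0.2169]
tcp_rot: [-2.358, -2.074, -0.007]
ft_force: [1.0, 0.1, -1.3]
gripper_width: 0.062
clock: 6.8
eef_pos: [0.5303, -0.0604, 0.2123]
tcp_rot: [2.361, 2.073, 0.007]
ft_force: [-2.8, -1.2, 11.3]
gripper_width: 0.0622
```

```bash
cat > ring.py <<'E'
from h import *
c,T,o=wrist();i=c["img"].astype(int)
m=(i.max(2)<75).astype(np.uint8);mm=np.zeros_like(m);mm[310:410,270:380]=m[310:410,270:380]
for k in cv2.findContours(mm,0,1)[0]:
    if cv2.contourArea(k)>300: print("pocket",cv2.fitEllipse(k))
print(o["eef_pos"],o["ft_force"],o["wrist_torque"])
import sys
cv2.imwrite(sys.argv[1],c["img"][:,:,::-1])
E
python3 -c "
import cv2,numpy as np
for f in('pics/w2.png','pics/w3.png'):
    i=cv2.imread(f);m=(i.max(2)<75).astype(np.uint8);mm=np.zeros_like(m);mm[310:410,270:380]=m[310:410,270:380]
    for k in cv2.findContours(mm,0,1)[0]:
        if cv2.contourArea(k)>300: print(f,cv2.fitEllipse(k))"
python3 ring.py pics/w4.png
python3 -m inch '{"travel":[[0,0,1],[0,0,1.5]],"twist":[[0,0,0],[0,0,0]],"jaw":[50,50]}'
python3 ring.py pics/w5.png
```

```text
pics/w2.png ((325.24627685546875, 361.12774658203125), (50.24821472167969, 58.91801834106445), 89.70184326171875)
pics/w3.png ((325.0621643066406, 358.28021240234375), (56.06231689453125, 58.71294403076172), 91.15150451660156)
pocket ((325.0550537109375, 359.5067138671875), (55.43006896972656, 58.76288986206055), 91.36288452148438)
[ 0.53029358 -0.06037295  0.21226155] [-2.7764765  -1.2401392  11.26398874] [-0.21498047  0.70265552  0.04460414]
clock: 7.05
eef_pos: [0.5302, -0.0608, 0.2118]
tcp_rot: [2.361, 2.072, 0.008]
ft_force: [-4.3, -1.2, 16.8]
gripper_width: 0.0621
pocket ((325.0983581542969, 359.9610595703125), (54.88832092285156, 58.828460693359375), 91.7133560180664)
[ 0.53016246 -0.06077831  0.21183212] [-4.30738776 -1.15786638 16.76024102] [0.19937497 0.95593203 0.0847996 ]
```

View pics/w5.png

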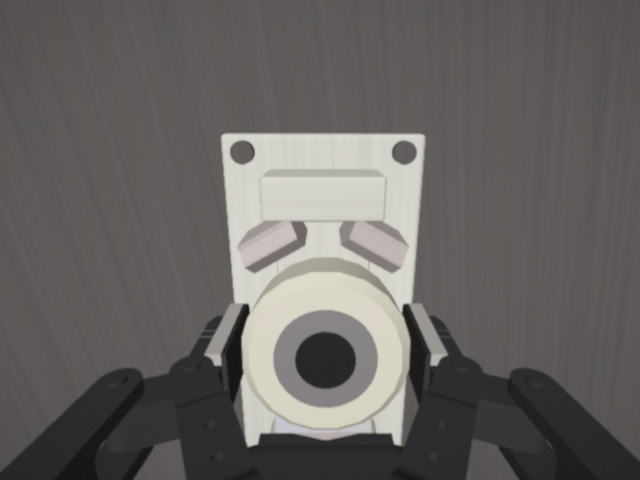

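The hub ellipse is rounder than in the free-hanging view. That means the wheel has pitched about 10° in the grip, jaw side up, because it caught the jaw on the way down. It is now clear of the jaw, so I'll back off slightly and release it so it can settle flat.

```bash
python3 -m inch '{"travel":[[0,0,-1],[0,0,-1],[0,0,-1],[0,0,-1],[0,0,-1]],"twist":[[0,0,0],[0,0,0],[0,0,0],[0,0,0],[0,0,0]],"jaw":[50,80,100,100,100]}'
python3 ring.py pics/w6.png
python3 - <<'E'
import cv2;i=cv2.imread("pics/w6.png");cv2.imwrite("pics/w6c.png",cv2.resize(i[120:450,190:460],None,fx=1.8,fy=1.8))
E
```

```text
clock: 7.6
eef_pos: [0.5301, -0.0609, 0.2126]
tcp_rot: [2.361, 2.072, 0.007]
ft_force: [-0.3, 0.9, -0.2]
gripper_width: 0.0852
pocket ((326.7682800292969, 362.5809326171875), (49.1079216003418, 57.23085021972656), 89.12052917480469)
[ 0.53013211 -0.06086183  0.21263398] [-0.30931881  0.8891409  -0.18901976] [ 0.0292342   0.04236827 -0.0316984 ]
```

View pics/w6c.png

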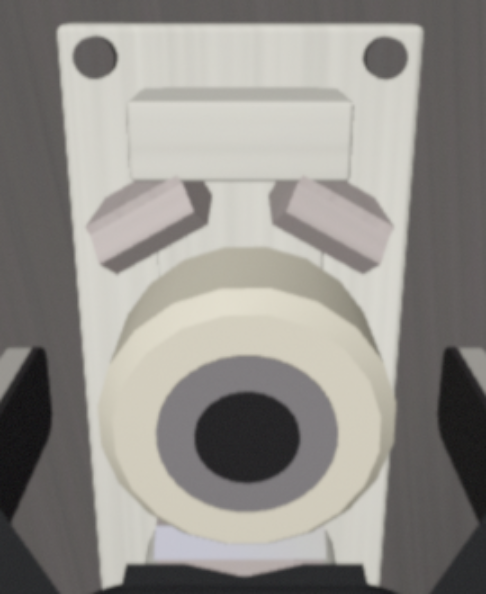

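The hub ellipse ratio is back to 0.858, so the wheel lies flat on the seat and is released, in front of the V and clear of the jaw. Next I'll rise, measure the wheel's position, then the handle.

```bash
python3 -m inch '{"travel":[[0,0,-10],[0,0,-30],[0,0,-60],[0,0,-100],[0,0,-130],[0,0,-150],[0,0,-150]],"twist":[[0,0,0],[0,0,0],[0,0,0],[0,0,0],[0,0,0],[0,0,0],[0,0,0]],"jaw":[100,100,100,100,100,100,100]}'
python3 -m inch '{"travel":[[-45,0,0],[-90,0,0],[-135,0,0],[-175,0,0],[-190,0,0],[-190,0,0],[-190,0,0]],"twist":[[0,0,0],[0,0,0],[0,0,0],[0,0,0],[0,0,0],[0,0,0],[0,0,0]],"jaw":[100,100,100,100,100,100,100]}'
python3 - <<'E'
from h import *
c,T,o=wrist();cv2.imwrite("pics/w7.png",c["img"][:,:,::-1]);np.savez("w7.npz",img=c["img"],T=T,pos=o["eef_pos"],rot=o["tcp_rot"])
E
```

```text
clock: 8.35
eef_pos: [0.5301, -0.0616, 0.3663]
tcp_rot: [2.358, 2.069, 0.014]
ft_force: [-0.3, -0.0, -0.2]
gripper_width: 0.0857
clock: 9.05
eef_pos: [0.5055, -0.2488, 0.3651]
tcp_rot: [2.359, 2.071, 0.015]
ft_force: [-0.1, 0.1, -0.5]
gripper_width: 0.0852
```

View pics/w7.png

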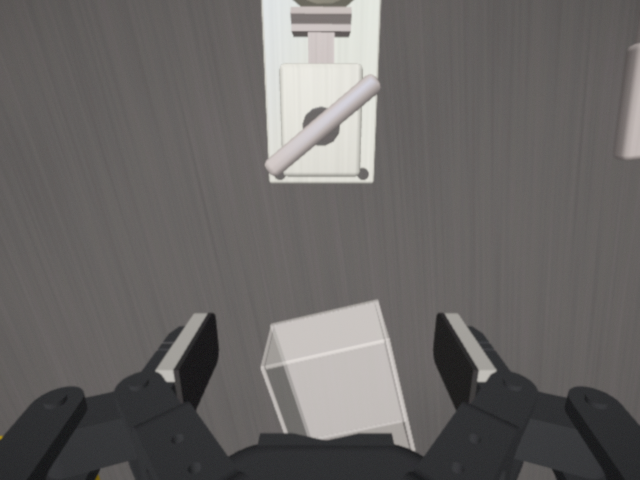

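The picture shows the T-bar from about (271,168) to (375,82), centred on the screw at (322,124). The jaw is at (321,20) and the bin lies behind, clear.

Run:
```python
from h import *
np.set_printoptions(precision=4,suppress=True)
a=1.4386;u=np.array([np.cos(a),np.sin(a)]);v=np.array([-u[1],u[0]]);P0=np.array([.526,-.0877])
uv=lambda p:np.array([(p[:2]-P0)@u,(p[:2]-P0)@v])*1000
d=np.load("w7.npz");c=optics.camera("wrist");T=d["T"]
e=cast(c,[[271,168],[375,82],[322.5,124.5]],.1,T)
print(e,"yaw",np.arctan2(*(e[1]-e[0])[1::-1]),"mid",e[:2].mean(0),uv(e[:2].mean(0)),np.linalg.norm(e[1]-e[0]))
mid=np.r_[P0+u*uv(e[:2].mean(0))[0]/1000,0]
o=bot.get_obs();M=R.from_rotvec(o["tcp_rot"]).as_matrix();print("y yaw",np.arctan2(M[1,1],M[0,1]),"j",o["joint_positions"])
t=mid.copy();t[2]=.25;print("mid",mid,totool(t-o["eef_pos"],o))
# wheel from w6 (pose .53013 -.06086 .21263)
i=cv2.imread("pics/w6.png").astype(int);m=((i.max(2)<165)).astype(np.uint8);mm=np.zeros_like(m);mm[300:420,260:395]=m[300:420,260:395]
k=max(cv2.findContours(mm,0,1)[0],key=cv2.contourArea);el=cv2.fitEllipse(k);print(el)
T6=np.eye(4);T6[:3,:3]=R.from_rotvec([2.361,2.072,.007]).as_matrix();T6[:3,3]=[.53013,-.06086,.21263];T6=T6@np.array(c["hand_eye"])
print("wheel uv",uv(cast(c,[el[0]],.062,T6)[0]))
```

```text
[[ 0.4809 -0.1927  0.1   ]
 [ 0.5491 -0.1521  0.1   ]
 [ 0.5158 -0.1714  0.1   ]] yaw 0.5368119815342357 mid [ 0.515  -0.1724  0.1   ] [-85.4498  -0.2417] 0.07940354826729351
y yaw -0.12770238096497355 j [ 0.2579  0.4505  0.2353  1.7324 -0.1333  0.967   0.4181]
mid [ 0.5147 -0.1724  0.    ] [ 75.4126  -1.9122 115.7087]
((326.8414001464844, 360.5047302246094), (85.77523040771484, 100.18966674804688), 89.50230407714844)
wheel uv [21.1956 -1.3367]
```

```bash
python3 -m inch '{"travel":[[10,0,10],[25,-1,20],[40,-1,35],[55,-2,45],[70,-2,50],[74.5,-2,50],[74.5,-2,50],[74.5,-2,50]],"twist":[[0,0,-0.14],[0,0,-0.28],[0,0,-0.42],[0,0,-0.56],[0,0,-0.7],[0,0,-0.84],[0,0,-0.98],[0,0,-1.12]],"jaw":[100,100,100,100,100,100,100,100]}'
python3 -m inch '{"travel":[[0,0,0],[0,0,0],[0,0,0],[0,0,0],[0,0,0],[0,0,0],[0,0,0],[0,0,0]],"twist":[[0,0,-0.14],[0,0,-0.28],[0,0,-0.42],[0,0,-0.56],[0,0,-0.7],[0,0,-0.84],[0,0,-0.98],[0,0,-1.12]],"jaw":[100,100,100,70,60,60,60,60]}'
python3 - <<'E'
from h import *
np.set_printoptions(precision=4,suppress=True)
a=1.4386;u=np.array([np.cos(a),np.sin(a)]);P0=np.array([.526,-.0877])
c,T,o=wrist();cv2.imwrite("pics/w8.png",c["img"][:,:,::-1]);np.savez("w8.npz",img=c["img"],T=T,pos=o["eef_pos"],rot=o["tcp_rot"])
M=R.from_rotvec(o["tcp_rot"]).as_matrix();print("y yaw",np.arctan2(M[1,1],M[0,1]),"j",o["joint_positions"],o["eef_pos"])
print(totool(np.r_[P0-u*.0865,.25]-o["eef_pos"],o))
E
```

```text
clock: 9.95
eef_pos: [0.5143, -0.1712, 0.3158]
tcp_rot: [0.879, 3.008, 0.011]
ft_force: [0.5, -0.4, 0.4]
gripper_width: 0.0853
clock: 10.75
eef_pos: [0.5147, -0.1693, 0.3159]
tcp_rot: [-0.865, 3.009, 0.003]
ft_force: [0.1, -0.4, -0.0]
gripper_width: 0.051
y yaw 2.130662545703829 j [ 0.5492  0.4859 -0.4068  1.8473  0.2397  0.8483  2.1573] [ 0.5147 -0.1693  0.3159]
[ 2.9987 -3.4526 65.8954]
```

View pics/w8.png

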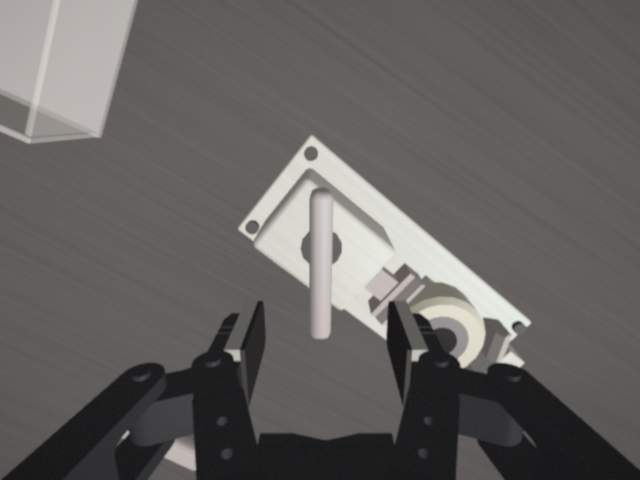

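The bar now runs vertically in the image from (321,190) to (320,337), aligned with the tool x axis. The wheel sits at (445,330) and the V is beyond it.

Run:
```python
from h import *
np.set_printoptions(precision=4,suppress=True)
a=1.4386;u=np.array([np.cos(a),np.sin(a)]);v=np.array([-u[1],u[0]]);P0=np.array([.526,-.0877])
uv=lambda p:np.array([(p[:2]-P0)@u,(p[:2]-P0)@v])*1000
d=np.load("w8.npz");c=optics.camera("wrist");T=d["T"]
e=cast(c,[[321.5,189],[320,337]],.1,T);m=e.mean(0)
print(e,m,uv(m),"yaw",np.arctan2(*(e[0]-e[1])[1::-1])+np.pi,np.linalg.norm(e[1]-e[0]))
o=bot.get_obs();m[2]=.25;print(totool(m-o["eef_pos"],o))
print("wheel",uv(cast(c,[[446,337]],.062,T)[0]))
```

```text
[[ 0.4779 -0.1946  0.1   ]
 [ 0.5505 -0.1505  0.1   ]] [ 0.5142 -0.1726  0.1   ] [-85.6648   0.4967] yaw 0.5459911691310442 0.08489913600531288
[ 2.5734 -2.2465 65.7942]
wheel [22.6058  3.1485]
```

```bash
python3 -m inch '{"travel":[[1,-1,15],[2.5,-2.3,35],[2.5,-2.3,52],[2.5,-2.3,62],[2.5,-2.3,66],[2.5,-2.3,66],[2.5,-2.3,66]],"twist":[[0,0,0.012],[0,0,0.012],[0,0,0.012],[0,0,0.012],[0,0,0.012],[0,0,0.012],[0,0,0.012]],"jaw":[60,60,60,60,60,60,60]}' 80
python3 -m inch '{"travel":[[0,0,0],[0,0,0],[0,0,0],[0,0,0],[0,0,0],[0,0,0],[0,0,0]],"twist":[[0,0,0],[0,0,0],[0,0,0],[0,0,0],[0,0,0],[0,0,0],[0,0,0]],"jaw":[40,20,5,0,0,0,0]}' 80
cat > st.py <<'E'
from h import *
o=bot.get_obs();M=R.from_rotvec(o["tcp_rot"]).as_matrix()
print("yaw %.4f Tz %.3f"%(np.arctan2(M[1,1],M[0,1]),o["wrist_torque"][2]),"F",np.round(o["ft_force"],1),"T",np.round(o["wrist_torque"],2),"p",np.round(o["eef_pos"],4),"tau",np.round(o["tau"],2),"w",round(float(o["gripper_width"]),4),"tilt",np.round(M[:2,2],4),o["clock"])
E
python3 st.py
```

```text
clock: 11.55
eef_pos: [0.5146, -0.1724, 0.2504]
tcp_rot: [-0.84, 3.015, 0.003]
ft_force: [0.8, 0.7, 0.4]
gripper_width: 0.0512
clock: 12.25
eef_pos: [0.5148, -0.1724, 0.2511]
tcp_rot: [-0.84, 3.014, 0.002]
ft_force: [-0.7, 0.3, 5.4]
gripper_width: 0.0107
yaw 2.1140 Tz 0.111 F [-0.7  0.3  5.4] T [-0.01  0.21  0.11] p [ 0.5148 -0.1724  0.2511] tau [ -0.16 -54.47  -3.8  -16.5   -0.06  -0.44  -0.08] w 0.0107 tilt [0.0116 0.0047] 12.25
```

```bash
python3 -m inch '{"travel":[[0,0,0],[0,0,0],[0,0,0],[0,0,0]],"twist":[[0,0,0.05],[0,0,0.1],[0,0,0.15],[0,0,0.2]],"jaw":[0,0,0,0]}' 80; python3 st.py
python3 -m inch '{"travel":[[0,0,0],[0,0,0],[0,0,0],[0,0,0]],"twist":[[0,0,0.05],[0,0,0.1],[0,0,0.15],[0,0,0.2]],"jaw":[0,0,0,0]}' 80; python3 st.py
```

```text
clock: 12.65
eef_pos: [0.5149, -0.1727, 0.2511]
tcp_rot: [-0.532, 3.084, 0.003]
ft_force: [0.6, 0.1, -1.0]
gripper_width: 0.0105
yaw 1.9125 Tz 0.367 F [ 0.6  0.1 -1. ] T [-0.31 -0.2   0.37] p [ 0.5149 -0.1727  0.2511] tau [  0.43 -57.57  -3.83 -16.89  -0.4    0.17   0.25] w 0.0105 tilt [0.0119 0.0041] 12.65
clock: 13.05
eef_pos: [0.515, -0.173, 0.2511]
tcp_rot: [-0.219, 3.121, 0.004]
ft_force: [0.2, -0.5, -1.3]
gripper_width: 0.0105
yaw 1.7110 Tz 0.392 F [ 0.2 -0.5 -1.3] T [-0.43 -0.04  0.39] p [ 0.515  -0.173   0.2511] tau [  0.32 -57.81  -3.14 -16.99  -0.46   0.17   0.25] w 0.0105 tilt [0.0123 0.0035] 13.05
```

```bash
for k in 1 ; do
python3 -m inch '{"travel":[[0,0,0],[0,0,0]],"twist":[[0,0,0.05],[0,0,0.1]],"jaw":[0,0]}' 80 >/dev/null; python3 st.py; done
python3 -m inch '{"travel":[[0,0,0],[0,0,0]],"twist":[[0,0,0.05],[0,0,0.1]],"jaw":[0,0]}' 80 >/dev/null; python3 st.py
```

```text
yaw 1.6098 Tz 0.371 F [ 0.3 -1.2 -0.4] T [-0.32 -0.01  0.37] p [ 0.515  -0.1731  0.2511] tau [  0.53 -57.69  -2.51 -17.17  -0.38   0.06   0.23] w 0.0106 tilt [0.0124 0.0031] 13.25
yaw 1.5085 Tz 0.357 F [-0.1 -0.6 -1. ] T [-0.32  0.05  0.36] p [ 0.515  -0.1733  0.2511] tau [ 5.200e-01 -5.766e+01 -2.110e+00 -1.721e+01 -3.800e-01  3.000e-02
  2.300e-01] w 0.0111 tilt [0.0124 0.0027] 13.45
```

```bash
python3 -m inch '{"travel":[[0,0,0],[0,0,0]],"twist":[[0,0,0.05],[0,0,0.1]],"jaw":[0,0]}' 80 >/dev/null; python3 st.py
python3 -m inch '{"travel":[[0,0,0],[0,0,0]],"twist":[[0,0,0.05],[0,0,0.1]],"jaw":[0,0]}' 80 >/dev/null; python3 st.py
```

```text
yaw 1.4072 Tz 0.409 F [ 0.1 -0.8  0. ] T [-0.36  0.06  0.41] p [ 0.5149 -0.1735  0.2511] tau [  0.52 -57.64  -1.71 -17.23  -0.4    0.     0.23] w 0.0103 tilt [0.0124 0.0022] 13.65
yaw 1.3061 Tz 0.428 F [-0.3 -1.8  0.4] T [-0.38  0.07  0.43] p [ 0.5149 -0.1736  0.2511] tau [ 5.100e-01 -5.761e+01 -1.310e+00 -1.726e+01 -4.100e-01 -3.000e-02
  2.300e-01] w 0.0105 tilt [0.0124 0.0018] 13.85
```

```bash
python3 -m inch '{"travel":[[0,0,0],[0,0,0]],"twist":[[0,0,0.05],[0,0,0.1]],"jaw":[0,0]}' 80 >/dev/null; python3 st.py
```

```text
yaw 1.2049 Tz 0.353 F [ 0.3 -1.  -0.3] T [-0.39  0.07  0.35] p [ 0.5148 -0.1737  0.2511] tau [ 5.100e-01 -5.757e+01 -9.100e-01 -1.728e+01 -4.200e-01 -5.000e-02
  2.300e-01] w 0.0106 tilt [0.0123 0.0014] 14.05
```

```bash
sed -i 's/print("yaw.*/print("yaw %.4f Tz %.3f tau7 %.3f t5 %.3f"%(np.arctan2(M[1,1],M[0,1]),o["wrist_torque"][2],o["tau"][6],o["tau"][4]),"F",np.round(o["ft_force"],1),"T",np.round(o["wrist_torque"],2),"w",round(float(o["gripper_width"]),4),o["joint_positions"][6],o["clock"])/' st.py
python3 -m inch '{"travel":[[0,0,0],[0,0,0]],"twist":[[0,0,0.05],[0,0,0.1]],"jaw":[0,0]}' 80 >/dev/null; python3 st.py
python3 -m inch '{"travel":[[0,0,0]],"twist":[[0,0,0.05]],"jaw":[0]}' 80 >/dev/null; python3 st.py
python3 -m inch '{"travel":[[0,0,0]],"twist":[[0,0,0.05]],"jaw":[0]}' 80 >/dev/null; python3 st.py
```

```text
yaw 1.1036 Tz 0.463 tau7 0.228 t5 -0.426 F [ 0.2 -0.7  0.6] T [-0.38  0.13  0.46] w 0.0105 1.335684999548432 14.25
yaw 1.0524 Tz 0.393 tau7 0.271 t5 -0.276 F [ 0.  -0.8 -0.5] T [-0.27  0.05  0.39] w 0.0105 1.2972074489499357 14.35
yaw 1.0013 Tz 0.349 tau7 0.251 t5 -0.325 F [-0.3  0.6  0.3] T [-0.34  0.1   0.35] w 0.0107 1.2587388903925487 14.45
```

```bash
python3 -m inch '{"travel":[[0,0,0],[0,0,0]],"twist":[[0,0,0.05],[0,0,0.1]],"jaw":[0,0]}' 80 >/dev/null; python3 st.py
python3 -m inch '{"travel":[[0,0,0],[0,0,0]],"twist":[[0,0,0.05],[0,0,0.1]],"jaw":[0,0]}' 80 >/dev/null; python3 st.py
```

```text
yaw 0.9003 Tz 0.451 tau7 0.140 t5 -0.507 F [-1.2 -1.3  0.2] T [-0.36  0.24  0.45] w 0.0109 1.1830537006406456 14.65
yaw 0.7995 Tz 0.560 tau7 0.056 t5 -0.593 F [-1.  -0.8  0.1] T [-0.38  0.21  0.56] w 0.011 1.1075178212555916 14.85
```

```bash
python3 -m inch '{"travel":[[0,0,0],[0,0,0]],"twist":[[0,0,0.035],[0,0,0.07]],"jaw":[0,0]}' 80 >/dev/null; python3 st.py
python3 -m inch '{"travel":[[0,0,0],[0,0,0]],"twist":[[0,0,0],[0,0,0]],"jaw":[0,0]}' 80 >/dev/null; python3 st.py
```

```text
yaw 0.7285 Tz 0.610 tau7 -0.197 t5 -0.729 F [-1.1 -0.8  0.5] T [-0.45  0.24  0.61] w 0.0105 1.0545186154131636 15.05
yaw 0.7292 Tz 0.388 tau7 -0.431 t5 -0.604 F [-0.8 -0.8  0.2] T [-0.35  0.15  0.39] w 0.0104 1.0550010242399503 15.25
```

The torque has risen by about 0.23 N m above free, about 0.27 rad past contact, which puts the clamp force near 22 N. I'll let go of the handle and retreat.

```bash
python3 -m inch '{"travel":[[0,0,0],[0,0,0],[0,0,0],[0,0,0],[0,0,0],[0,0,0]],"twist":[[0,0,0],[0,0,0],[0,0,0],[0,0,0],[0,0,0],[0,0,0]],"jaw":[15,30,45,60,60,60]}' 80; python3 st.py
python3 -m inch '{"travel":[[0,0,-10],[0,0,-30],[0,0,-55],[0,0,-80],[0,0,-100],[0,0,-110],[0,0,-110]],"twist":[[0,0,0],[0,0,0],[0,0,0],[0,0,0],[0,0,0],[0,0,0],[0,0,0]],"jaw":[60,60,60,60,60,60,60]}'
python3 - <<'E'
from h import *
c,T,o=wrist();cv2.imwrite("pics/w9.png",c["img"][:,:,::-1]);np.savez("w9.npz",img=c["img"],T=T,pos=o["eef_pos"],rot=o["tcp_rot"])
E
```

```text
clock: 15.85
eef_pos: [0.5144, -0.1742, 0.2511]
tcp_rot: [1.279, 2.858, 0.006]
ft_force: [-0.0, -0.1, 0.3]
gripper_width: 0.0515
yaw 0.7291 Tz -0.005 tau7 -0.000 t5 -0.002 F [-0.  -0.1  0.3] T [-0.01  0.   -0.  ] w 0.0515 1.0549178232359322 15.85
clock: 16.55
eef_pos: [0.5134, -0.1742, 0.3628]
tcp_rot: [1.278, 2.855, 0.007]
ft_force: [-0.1, -0.0, -0.2]
gripper_width: 0.0509
```

View pics/w9.png

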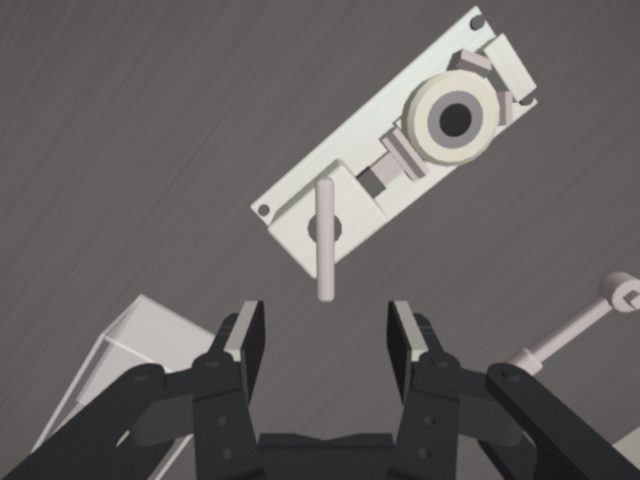

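The wheel at (455,118) is held between the jaw at (403,153) and both V blocks, and looks flat. The bar is still aligned with the fingers, so the handle did not slip in the grip or turn back on release. I'll check the numbers, then hand in.

Run:
```python
from h import *
a=1.4386;u=np.array([np.cos(a),np.sin(a)]);v=np.array([-u[1],u[0]]);P0=np.array([.526,-.0877])
uv=lambda p:np.array([(p[:2]-P0)@u,(p[:2]-P0)@v])*1000
d=np.load("w9.npz");c=optics.camera("wrist")
i=d["img"].astype(int);m=((i.max(2)<165)).astype(np.uint8);mm=np.zeros_like(m);mm[85:152,424:488]=m[85:152,424:488]
k=max(cv2.findContours(mm,0,1)[0],key=cv2.contourArea);el=cv2.fitEllipse(k);print(el)
w=uv(cast(c,[el[0]],.062,d["T"])[0]);s=uv(cast(c,[[325,179],[326,300]],.1,d["T"]).mean(0));print("wheel",w,"screw",s,"wheel-nest x",w[0]-s[0]-110)
print(bot.get_obs()["ft_force"]); print(bot.hand_in())
```

```text
((454.8790283203125, 119.29591369628906), (51.47080612182617, 58.435997009277344), 35.7125129699707)
wheel [31.59191972 -0.37909263] screw [-85.33636297  -0.1495294 ] wheel-nest x 6.928282690560522
[0.66649894 0.53175038 0.17641497]
the job is handed in; nothing more can be done
None
```

The wheel is on the seat and clamped into the V, the handle has been let go, and I handed the job in with the arm clear of everything. It took about 17 s of the 64 s allowed. `hand_in()` gives no verdict, so the results below are my own readings.

- **Placing:** The wheel caught the jaw on the way down and pitched about 10° in the grip. I moved it about 3 mm towards the V, set it down and released it. Its outline in the next picture showed it lying flat.
- **Clamping:** I turned the handle about 1.38 rad clockwise. The turning torque rose from about 0.38 to 0.61 N m, so about 0.23 N m above free. By the stated spring rate that is about 22 N on the wheel, inside the 14 to 34 N range; I did not measure the force directly.
- **Final position:** The last picture puts the wheel's centre about 6.9 mm past `nest` and 0.4 mm off the seater's middle line. It looks flat, touching the jaw and both V blocks. The force reading was under 1 N, so nothing was touching the arm.
- **Other objects:** The arm did not go near the ratchet or the bushing, and it passed over the bin with plenty of clearance. I did not re-measure any of the three at the end.
- **Disagreements:** The top camera put the screw about 6 mm further back than the three wrist views, so I used the wrist views. Single wrist torque readings scattered by about 0.05 N m, so I judged contact from the joint 7 torque, which was steadier.

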